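# Move the seasoning row to the wooden rack, mirrored

## Task

Move the four things on the dark metal tray, one by one, into the four round recesses of the empty wooden rack, in reverse order: what stands leftmost on the tray (as the robot sees it) goes into the rightmost recess, and so on, until the leftmost recess holds what stood rightmost. Stand each upright and flat on the floor of its recess, set down rather than dropped, and tip nothing over.

Things in the scene. Friction and masses are not known exactly. Their poses are not given: they have to be found in the camera images.
- pepper_mill: The tall wooden pepper mill that stands on the dark metal tray: 150 mm high, 58 mm across at the foot, narrower waist, rigid head 48 mm across from 109 to 139 mm above its underside (grip it there), then a small metal knob. Origin: centre of its underside, z up; round, so its yaw does not matter. About 0.18 kg.
- salt_mill: The short wooden salt mill that stands on the tray, same style: 110 mm high, 58 mm across at the foot, rigid head 49 mm across from 80 to 99 mm above its underside (grip it there), then a small metal knob. Origin: centre of its underside, z up; round, so its yaw does not matter. About 0.18 kg.
- spice_jar: The spice jar with green screw cap that stands on the tray (look-alikes in the corner to the right are not meant): 106 mm high, 46 mm across, cap 45 mm across from 85 to 105 mm above its underside; grip across the cap. Origin: centre of its underside, z up; round, so its yaw does not matter. About 0.11 kg.
- beaker: The black open beaker that stands on the tray: 83 mm high, 57 mm across at the rim, a little narrower at the foot; grip across the body near 60 mm above its underside. Origin: centre of its underside, z up; round, so its yaw does not matter. About 0.11 kg.
- tray: Low dark metal tray, fixed, 90 x 370 mm (its x by its y), rim 14 mm high, wire loop handles at its two ends 31 mm high. Four places in a row along its own y axis, at y = +135, +45, -45, -135 mm (x = 0). Origin: centre of its underside; z up, +y to the robot's left (within 0.1 rad), +x away from the robot. It stands either nearer than the rack or behind it.
- rack: Light wooden rack, fixed, empty at the start, 90 x 370 mm and 18 mm high, with four round recesses 74 mm across and 8 mm deep in a row along its own y axis, at y = +135, +45, -45, -135 mm (x = 0); the recess floors are 10 mm above its underside. Origin: centre of its underside; z up, +y to the robot's left (within 0.1 rad), +x away from the robot.
- pad_pepper_mill: Round cork pad, 72 mm across and 3 mm thick, fixed on the tray; the pepper mill stands on it at the start, so it marks that thing's starting place in the row (all four pads look alike). Origin: centre of its underside, 5 mm above the tray's underside; its top is 8 mm above the tray's underside.
- pad_salt_mill: Round cork pad, 72 mm across and 3 mm thick, fixed on the tray; the salt mill stands on it at the start, so it marks that thing's starting place in the row (all four pads look alike). Origin: centre of its underside, 5 mm above the tray's underside; its top is 8 mm above the tray's underside.
- pad_spice_jar: Round cork pad, 72 mm across and 3 mm thick, fixed on the tray; the spice jar stands on it at the start, so it marks that thing's starting place in the row (all four pads look alike). Origin: centre of its underside, 5 mm above the tray's underside; its top is 8 mm above the tray's underside.
- pad_beaker: Round cork pad, 72 mm across and 3 mm thick, fixed on the tray; the beaker stands on it at the start, so it marks that thing's starting place in the row (all four pads look alike). Origin: centre of its underside, 5 mm above the tray's underside; its top is 8 mm above the tray's underside.
Mind the look-alikes: they are no part of the job. Leave any red look-alike of the pepper_mill alone.

How it is judged:
By the outcome, as a careful person would: the job done as asked, in the order asked, and still so for the second after the job is handed in, with the robot touching nothing.
It also fails if it takes over 96 s, if anything falls off the work surface, if the arm or the gripper's body presses on something with over 40 N, if the wrist force passes 120 N, or if a joint passes its speed limit or range.

## Robot

A 6-joint arm with a two-finger parallel gripper is mounted at the origin on the work surface; the furniture and walls round the work are solid. World frame = base frame: x ahead of the robot, y to its left, z up, the work surface at z = 0. Lengths are in mm, angles in rad, forces in N, time in s.
With the tool pointing down it reaches from about 325 to 925 mm from the base axis. Payload 3.1 kg.
Tool frame: the origin (TCP) lies midway between the tips of the shut fingers; the grasp point (between the pads) lies 19 mm behind it; z points along the fingers, y is the line along which they close (so a half turn about z gives the same grasp; the last joint's range is limited). The gripper opens to 85 mm and grips with 20 to 120 N. Pads are 22 mm wide; open, the fingers measure 114 mm over their backs; the gripper's body (76 mm by 85 mm) begins 54 mm behind the grasp point. The pads swing forward as they close: fully open they stand 13 mm farther back than shut.
Start: joints at [1.005, 0.217, 1.613, -0, 1.311, -0.112], TCP at [273.974, 561.763, 231.3] pointing down, gripper open.
Joint ranges: [-2.75, 2.75], [-0.78, 2.1], [0.31, 2.55], [-1.13, 4.27], [0.13, 2.63], [-2.58, 2.58]. Speed limits (rad/s): [2.79, 2.79, 3.14, 3.14, 3.14, 3.14].

## Interface

Orientations are given as a rotation vector (axis times angle).
In Python, from station import r gives the robot as it stands.
- The arm moves only by the shell command python3 -m handwheel 'ROWS' [FORCE]. ROWS is text: rows parted by semicolons, each of 7 numbers parted by spaces: the opening, from -1 (shut) to 1 (fully open), then the shift along the tool's x, y, z in m, then the turn, a rotation vector about the tool's x, y, z in degrees. In form: claw tx ty tz ax ay az; .... A call has 1 to 8 rows; each row shifts and turns the commanded pose from where the row before left it, along the tool's axes as they then stand; what a row does not reach is not made up. A row lasts 1/10 s, in which the tool goes at most 50 mm and 8.59 degrees, less where a joint would pass 70% of its speed; a pose out of reach is approached as far as the arm can. A call with a gripper value outside its range is refused whole. The fingers move at their own pace and stop on an object; FORCE is the grip in N (left out, the last holds). Time passes only in rows, so rows that do not move let the fingers close. It gives the time, the measured TCP pose, the force, the opening and the grip force at its end, in the units of the state.
- r.state(): the state, without advancing time (a new reading comes with each control period).
- r.capture(name): name is "scene" or "side" or "wrist"; returns (picture, depth): 420x560x3 uint8, blue, green, red; 420x560 float32, mm along the optical axis (not along the pixel's ray), 0 where there is no reading.
- r.camera_params(name): a dict with "fx", "fy", "cx", "cy" (pixels), "R" (3x3) and "t" (3): a world point X has camera coordinates R X + t. Camera axes: x right, y down, z forward; pixel columns grow to the right and rows downward; lengths in mm; the calibration is good to about 2 mm. The wrist camera is an equidistant fisheye: a pixel r from the principal point sees the ray r / f radians off the axis. A picture is of the moment at which its call begins: read the wrist's pose just before it. camera_params takes no time and is no camera call; for the wrist camera it gives the pose at the moment of the call.
- r.job_done(): hands the job in; it is judged then, once.
Trained networks look in the newest picture that a camera, given by its name, has taken for a name from the list of things; names that differ only in an ending like _2 or _b are one class to them, and where a whole thing is asked for, a point or a joint stands for the part that bears it (a point fixed in the world has none). Each returns a list of dicts, best first, with "score" (0 to 1); they miss things now and then, are a little off and sometimes report something else, mostly with a low value. They report only what shows in the picture. A call takes as long as a camera call. They do not tell look-alikes from the thing itself.
- r.find_in(query, camera): "position" ([x, y, z] in mm, in the coordinates of the camera as it stood for that picture, good to about 4 mm: the middle of the surface that is visible of it).
- r.outline_of(query, camera): "region" (420x560 bool, what is visible of it).
- r.pinpoint(query, camera): "position" ([x, y, z] in mm, in the coordinates of the camera as it stood for that picture, good to about 4 mm: a listed point, or the origin of a listed thing).
The state is a dict: "t": time; "joint_pos": joint angles; "qd": joint speeds; "joint_torque": joint torques, N m; "tcp_pos": TCP position; "ee_rot": TCP orientation; "force": force on the tool from outside, world axes, zero at the start; "moment": the same for the moment, N m; "grip_width": finger opening in mm; "finger_force": force on a finger pad.
Only numpy, scipy, OpenCV 4.12 (cv2) and the standard library are available. Lean on these libraries where they do the work, as an engineer would, in place of code of your own. Each camera call takes 0.05 s, during which the arm holds its last target. There are 200 camera calls.

## Working session

There is one attempt and no reset: what is moved stays moved. The work goes in short steps, Python scripts to look and compute and a shell command to move; the robot and the scene stay as the last step left them, time stands still between calls to the robot, and variables do not carry over. Pictures are saved under pics/ and viewed, at most 14 in all, crops included, and the job is handed in when it is done.

```bash
ls; mkdir -p pics; python3 - <<'E'
from station import r
import cv2,numpy as np
s=r.state(); print({k:np.round(v,3) for k,v in s.items()})
for n in("scene","side"):
    p,d=r.capture(n); cv2.imwrite(f"pics/{n}0.png",p); np.save(f"pics/{n}0.npy",d)
    c=r.camera_params(n); print(n,{k:np.round(v,3).tolist() for k,v in c.items()})
E
```

```text
pics
{'t': np.float64(0.0), 'joint_pos': array([ 1.005,  0.218,  1.615,  0.   ,  1.311, -0.112]), 'qd': array([ 0.001,  0.001, -0.   ,  0.   , -0.003, -0.001]), 'joint_torque': array([ 0.0000e+00, -3.9685e+01, -3.0385e+01, -0.0000e+00,  1.0000e-02,
       -0.0000e+00]), 'tcp_pos': array([273.512, 561.063, 229.951]), 'ee_rot': array([-0.707, -3.06 ,  0.004]), 'force': array([ 0.074, -0.013,  0.001]), 'moment': array([-0.014,  0.014,  0.022]), 'finger_force': np.float64(0.0), 'grip_width': np.float64(85.488)}
scene {'fx': 419.521, 'fy': 419.521, 'cx': 272.845, 'cy': 204.685, 'R': [[0.628, -0.778, -0.005], [-0.565, -0.451, -0.691], [0.536, 0.437, -0.723]], 't': [-355.478, 284.139, 720.252]}
side {'fx': 385.907, 'fy': 385.907, 'cx': 277.597, 'cy': 215.067, 'R': [[-0.814, 0.581, -0.011], [0.509, 0.703, -0.497], [-0.281, -0.41, -0.867]], 't': [448.748, -181.336, 997.221]}
```

View pics/scene0.png

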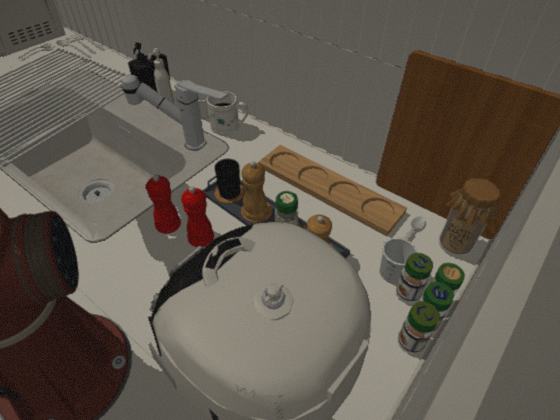

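View pics/side0.png

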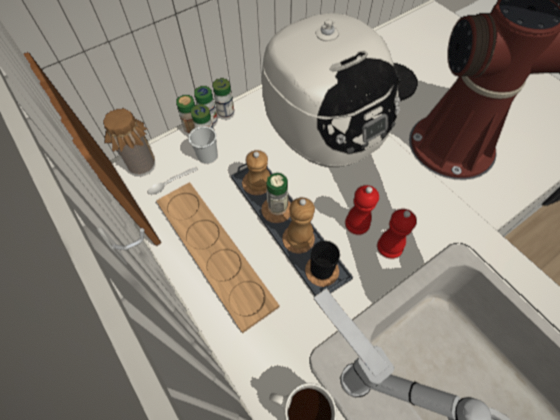

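The scene picture shows the tray row from left to right: beaker (228,178), wooden pepper mill (253,192), green-cap jar (286,207) and salt mill (319,228). The rack is behind it, with recesses from (285,157) to (380,210), and the faucet is to the left.

Look-alikes:
- Red mills at (163,203) and (197,216), against the wooden pepper mill at (253,192).
- Green-cap jars at (415,277), (440,295), (420,325) and (450,275), against the tray jar at (286,207).
- Black bottles at (142,70), against the beaker.

In the side view the tray row is salt (257,170), jar (277,195), pepper (300,222), beaker (322,262). The cooker stands between the robot and the right end of the tray.

```bash
cat > h.py <<'E'
from station import r
import cv2,numpy as np
def cloud(n,d,c):
    v,u=np.mgrid[:420,:560]
    P=np.stack([(u-c["cx"])/c["fx"]*d,(v-c["cy"])/c["fy"]*d,d],-1)
    return (P-np.array(c["t"]))@np.array(c["R"])
def toworld(p,c): return np.array(c["R"]).T@(np.array(p)-np.array(c["t"]))
E
python3 - <<'E'
from h import *
import os
cl=[]
for n in("scene","side"):
    c=r.camera_params(n)
    d=np.load(f"pics/{n}0.npy"); W=cloud(n,d,c); W[d==0]=np.nan; cl.append(W.reshape(-1,3)); np.save(f"pics/{n}W.npy",W)
    for q in("tray","rack","beaker","pepper_mill","spice_jar","salt_mill"):
        for x in r.pinpoint(q,n)[:5]:
            if x["score"]>.3: print(n,q,round(x["score"],2),toworld(x["position"],c).round(0))
A=np.vstack(cl);A=A[~np.isnan(A).any(1)]
# top-down max height map, 2mm, x 200..1000 up, y 600..-600 left->right
H=np.zeros((600,800));ix=((1100-A[:,0])/2).astype(int);iy=((800-A[:,1])/2).astype(int)
m=(ix>=0)&(ix<600)&(iy>=0)&(iy<800)&(A[:,2]<600)
np.maximum.at(H,(ix[m],iy[m]),A[m,2]); np.save("pics/H.npy",H)
im=cv2.applyColorMap(np.clip(H*255/300,0,255).astype(np.uint8),cv2.COLORMAP_JET)
for x in range(0,1100,100): cv2.putText(im,str(x),(0,(1100-x)//2),0,.35,(255,255,255))
for y in range(-700,800,100): cv2.putText(im,str(y),((800-y)//2,595),0,.35,(255,255,255))
cv2.imwrite("pics/H.png",im)
E
```

```text
scene tray 0.82 [483. -60.   2.]
scene tray 0.37 [484. -10.   3.]
scene rack 0.84 [657. -95.  -2.]
scene beaker 0.71 [489.  65.   5.]
scene pepper_mill 0.98 [333. 121.  -0.]
scene pepper_mill 0.95 [482. -18.   7.]
scene pepper_mill 0.65 [357.  32.  -4.]
scene spice_jar 0.71 [ 476. -111.   12.]
scene salt_mill 0.87 [ 470. -194.    5.]
side tray 0.79 [483. -61.   3.]
side rack 0.88 [ 656. -101.   -1.]
side beaker 0.64 [489.  73.  10.]
side beaker 0.51 [ 473. -193.    7.]
side pepper_mill 0.92 [482. -16.   8.]
side pepper_mill 0.67 [351.  35.  -3.]
side pepper_mill 0.66 [328. 115.  -0.]
side pepper_mill 0.6 [ 469. -194.   12.]
side pepper_mill 0.45 [481. -14.   4.]
side spice_jar 0.8 [ 473. -108.   11.]
side salt_mill 0.85 [ 471. -195.   10.]
```

View pics/H.png

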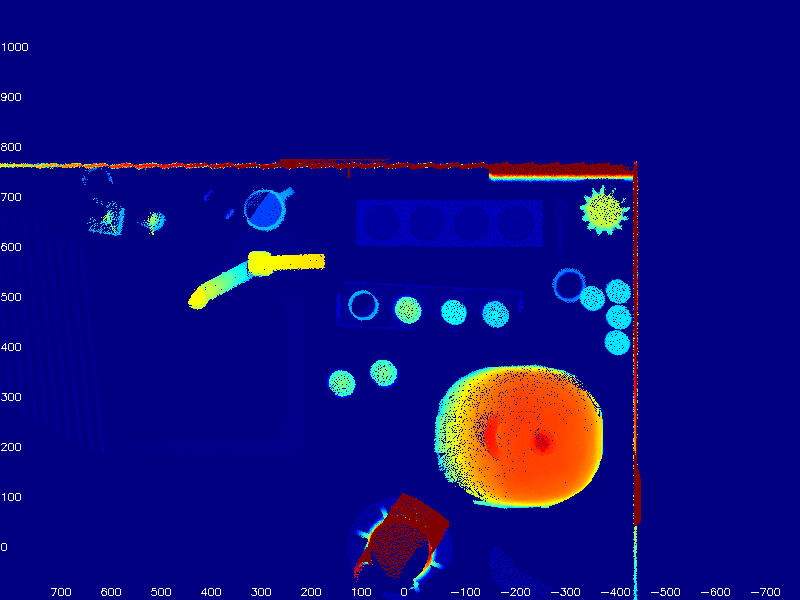

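The height map shows the cooker (about 270 mm tall) ending at x≈365, the faucet spout ending at y≈165, the wall at x≈760 with the board in front of it, and all four things in a row at x≈480. Next I'll fit the positions precisely and check the choice in one crop.

```bash
python3 - <<'E'
from h import *
from scipy.optimize import least_squares
W={n:np.load(f"pics/{n}W.npy").reshape(-1,3) for n in("scene","side")}
W={n:w[~np.isnan(w).any(1)] for n,w in W.items()}
for n,w in W.items():
    print(n,"table z",np.median(w[(abs(w[:,0]-565)<20)&(abs(w[:,1]+60)<100),2]).round(1))
obj={"beaker":(487,70,8+30,8+78,28),"pepper":(481,-17,118,146,24),"jar":(475,-109,94,112,22.5),"salt":(470,-195,90,106,24.5)}
cs=[]
for k,(x,y,a,b,R) in obj.items():
    allp=[]
    for n,w in W.items():
        q=w[np.hypot(w[:,0]-x,w[:,1]-y)<42]; top=np.percentile(q[:,2],99.5)
        p=q[(q[:,2]>a)&(q[:,2]<b)]; allp.append(p)
        f=least_squares(lambda c:np.hypot(p[:,0]-c[0],p[:,1]-c[1])-R,[x,y],loss="soft_l1")
        print(k,n,len(p),f.x.round(1),"top",top.round(1))
    p=np.vstack(allp); f=least_squares(lambda c:np.hypot(p[:,0]-c[0],p[:,1]-c[1])-c[2],[x,y,R],loss="soft_l1")
    print("   both",f.x.round(1)); cs.append(f.x[:2])
cs=np.array(cs); l=np.polyfit(cs[:,1],cs[:,0],1); print("row yaw",-np.arctan(l[0]), np.diff(cs,axis=0).round(1))
for n,w in W.items():
    p=w[(abs(w[:,0]-655)<70)&(abs(w[:,1]+96)<215)&(w[:,2]>7)&(w[:,2]<26)]
    (cx,cy),sz,an=cv2.minAreaRect(p[:,:2].astype(np.float32)); print("rack",n,cx,cy,sz,an)
    lo=p[(p[:,2]<14)]
    a=np.deg2rad(an if an<45 else an-90);ax=np.array([np.cos(a),np.sin(a)]);ay=np.array([-ax[1],ax[0]])
    for yy in(135,45,-45,-135):
        c=np.array([cx,cy])+ay*yy; q=w[np.hypot(*(w[:,:2]-c).T)<25]; rim=w[np.hypot(*(w[:,:2]-c-ay*0-ax*41).T)<3]
        print(yy,c.round(1),"floor",np.median(q[:,2]).round(1),"rim",np.median(rim[:,2]).round(1))
H=np.load("pics/H.npy")
def hm(x0,x1,y0,y1): return H[int((1100-x1)/2):int((1100-x0)/2),int((800-y1)/2):int((800-y0)/2)].max()
print("spout",hm(540,600,170,250),"cooker",hm(100,380,-380,-60),"cooker x>330",hm(330,380,-380,-60))
p=cv2.imread("pics/scene0.png")[130:280,190:420]; cv2.imwrite("pics/crop0.png",cv2.resize(p,None,fx=3,fy=3))
E
```

```text
scene table z 0.3
side table z 0.4
beaker scene 598 [488.6  72.5] top 92.5
beaker side 516 [490.7  74.8] top 93.1
   both [489.5  73.2  26.7]
pepper scene 349 [480.4 -14.7] top 157.2
pepper side 387 [479.3 -17.1] top 157.9
   both [479.7 -16.   21.3]
jar scene 154 [ 474.8 -108.9] top 116.7
jar side 109 [ 476.2 -107.1] top 117.1
   both [ 475.6 -108.1   23.3]
salt scene 324 [ 473.2 -190.8] top 118.4
salt side 218 [ 471.5 -192.3] top 118.6
   both [ 471.3 -191.2   21.2]
row yaw -0.06631953729309986 [[ -9.8 -89.2]
 [ -4.1 -92.1]
 [ -4.3 -83.1]]
rack scene 653.6395263671875 -112.48484802246094 (396.5170593261719, 96.8330078125) 89.77849578857422
135 [654.2  22.5] floor 10.6 rim 17.0
45 [653.8 -67.5] floor 10.5 rim 17.6
-45 [ 653.5 -157.5] floor 10.5 rim 18.7
-135 [ 653.1 -247.5] floor 10.4 rim 17.6
rack side 654.3997802734375 -111.95095825195312 (397.9740295410156, 90.41291046142578) 89.94758605957031
135 [654.5  23. ] floor 10.6 rim 19.2
45 [654.4 -67. ] floor 10.6 rim 18.5
-45 [ 654.4 -157. ] floor 10.7 rim 17.8
-135 [ 654.3 -247. ] floor 10.8 rim 18.9
spout 198.33958695455473 cooker 277.05280395061027 cooker x>330 240.50700926263443
```

View pics/crop0.png

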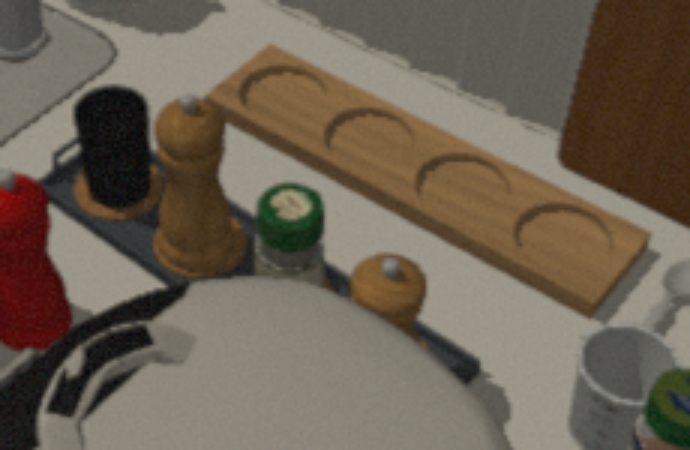

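The crop confirms the four tray things: black beaker, wooden pepper mill, green-cap jar and short salt mill. The rack behind them has four empty recesses. My rack fit picked up the spoon, so I'll refit it and also check the wrist camera geometry.

```bash
python3 - <<'E'
from h import *
from scipy.optimize import minimize
W={n:np.load(f"pics/{n}W.npy").reshape(-1,3) for n in("scene","side")}
W={n:w[~np.isnan(w).any(1)] for n,w in W.items()}
g=[]
for n,w in W.items():
    p=w[(abs(w[:,0]-654)<56)&(w[:,1]<110)&(w[:,1]>-288)&(w[:,2]>-5)&(w[:,2]<30)]
    def cost(v,p=p):
        x,y,a=v; d=p[:,:2]-[x,y]; c,s=np.cos(a),np.sin(a); u=d[:,0]*c+d[:,1]*s; t=-d[:,0]*s+d[:,1]*c
        z=np.where((abs(u)<45)&(abs(t)<185),18.,0)
        for yy in(135,45,-45,-135): z[np.hypot(u,t-yy)<37]=10
        return np.minimum(abs(p[:,2]-.4-z),12).mean()
    best=min((minimize(cost,[654,y0,a0],method="Nelder-Mead",options=dict(initial_simplex=[[654,y0,a0],[660,y0,a0],[654,y0+8,a0],[654,y0,a0+.03]])) for y0 in(-95,-100) for a0 in(-.02,.02)),key=lambda f:f.fun)
    print(n,best.x.round(3),best.fun); g.append(best.x)
x,y,a=np.mean(g,0)
for yy in(135,45,-45,-135): print(yy,(x-np.sin(a)*yy).round(1),(y+np.cos(a)*yy).round(1))
from scipy.spatial.transform import Rotation as Ro
s=r.state();R=Ro.from_rotvec(s["ee_rot"]).as_matrix();print(R.round(3))
print(np.degrees(Ro.from_matrix(R.T@np.array([[0,1,0],[1,0,0],[0,0,-1.]])).as_rotvec()),R.T@(np.array([489,73,200])-s["tcp_pos"]))
E
```

```text
scene [ 6.53808e+02 -9.93890e+01 -3.00000e-03] 2.4832582209796787
side [ 6.5441e+02 -9.9042e+01 -1.0000e-03] 1.3741331563165593
135 654.3 35.8
45 654.2 -54.2
-45 654.0 -144.2
-135 653.9 -234.2
[[-0.899  0.438  0.   ]
 [ 0.438  0.899  0.   ]
 [-0.     0.    -1.   ]]
[ 2.70071919e-03 -4.28119329e-04  6.39992670e+01] [-407.52021836 -345.03167135   31.32549193]
```

```bash
python3 -m handwheel '1 -0.029 -0.0245 0 0 0 0;1 -0.029 -0.0245 0 0 0 0;1 -0.029 -0.0245 0 0 0 0;1 -0.029 -0.0245 0 0 0 0;1 -0.029 -0.0245 0 0 0 0;1 -0.029 -0.0245 0 0 0 0;1 -0.029 -0.0245 0 0 0 0;1 -0.029 -0.0245 0 0 0 0' 40
python3 -m handwheel '1 -0.029 -0.0245 0 0 0 0;1 -0.029 -0.0245 0 0 0 0;1 -0.029 -0.0245 0 0 0 0;1 -0.029 -0.0245 0 0 0 0;1 -0.029 -0.0245 0 0 0 0;1 -0.029 -0.0245 0 0 0 0'
python3 -m handwheel '1 0 0 0 0 0 8;1 0 0 0 0 0 8;1 0 0 0 0 0 8;1 0 0 0 0 0 8;1 0 0 0 0 0 8;1 0 0 0 0 0 8;1 0 0 0 0 0 8;1 0 0 0 0 0 8'
python3 -m handwheel '1 0 0 0 0 0 0;1 0 0 0 0 0 0'
```

```text
t: 1.5
tcp_pos: [397.0, 282.5, 231.6]
ee_rot: [0.706, 3.06, 0.001]
force: [-0.2, -0.0, -0.6]
grip_width: 85.2
finger_force: 0.0
t: 2.1
tcp_pos: [489.1, 74.0, 231.7]
ee_rot: [0.707, 3.06, 0.001]
force: [-0.3, 0.0, 0.3]
grip_width: 85.8
finger_force: 0.0
t: 2.9
tcp_pos: [488.6, 75.5, 231.5]
ee_rot: [2.228, 2.215, 0.0]
force: [-0.6, 0.4, -0.1]
grip_width: 85.4
finger_force: 0.0
t: 3.1
tcp_pos: [488.5, 75.5, 231.4]
ee_rot: [2.218, 2.225, 0.0]
force: [-0.2, -0.0, 0.2]
grip_width: 85.2
finger_force: 0.0
```

```bash
python3 - <<'E'
from h import *
c=r.camera_params("wrist");p,d=r.capture("wrist");cv2.imwrite("pics/w1.png",p);np.save("pics/w1.npy",d)
print({k:np.round(v,3).tolist() for k,v in c.items()}, -np.array(c["R"]).T@np.array(c["t"]))
for q in("beaker","pad_beaker","pepper_mill","spice_jar","salt_mill","rack"):
    for x in r.pinpoint(q,"wrist")[:5]:
        if x["score"]>.4: print(q,round(x["score"],2),toworld(x["position"],c).round(0))
E
```

```text
{'fx': 325.192, 'fy': 325.192, 'cx': 275.484, 'cy': 205.857, 'R': [[1.0, 0.004, 0.001], [0.003, -0.952, 0.306], [0.002, -0.306, -0.952]], 't': [-490.259, 30.514, 401.084]} [489.18871001 153.4632367  373.22502126]
beaker 0.66 [496.  75.   4.]
pepper_mill 0.96 [354.  32.   1.]
pepper_mill 0.91 [334. 121.  -3.]
pepper_mill 0.67 [493.  75.   5.]
pepper_mill 0.6 [479. -17.   6.]
```

View pics/w1.png

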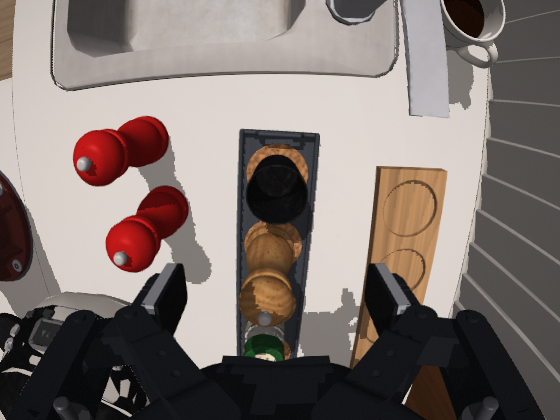

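The wrist view shows the beaker at (277,185) between the open fingers' plane, the pepper mill at (268,295), the jar at (265,355), the red mills to the left and the rack to the right. I'll fit the centres from this view too.

```bash
cat >> h.py <<'E'
def wcloud(d,c):
    v,u=np.mgrid[:420,:560]; x=(u-c["cx"])/c["fx"]; y=(v-c["cy"])/c["fy"]; th=np.hypot(x,y)+1e-9
    k=np.tan(th)/th; P=np.stack([x*k*d,y*k*d,d],-1); P[d==0]=np.nan
    return (P-np.array(c["t"]))@np.array(c["R"])
E
python3 - <<'E'
from h import *
from scipy.optimize import least_squares
c=r.camera_params("wrist");W=wcloud(np.load("pics/w1.npy"),c).reshape(-1,3);W=W[~np.isnan(W).any(1)]
for k,x,y,a,b,R in(("beaker",490,74,80,95,28.5),("pepper",480,-16,118,146,24)):
    p=W[(np.hypot(W[:,0]-x,W[:,1]-y)<38)&(W[:,2]>a)&(W[:,2]<b)]
    f=least_squares(lambda q:np.hypot(p[:,0]-q[0],p[:,1]-q[1])-R,[x,y],loss="soft_l1");print(k,len(p),f.x.round(1),p[:,2].max().round(1), p.min(0).round(1),p.max(0).round(1))
p=W[(abs(W[:,0]-654)<45)&(W[:,1]>-60)&(W[:,1]<120)&(W[:,2]>14)&(W[:,2]<25)];print("rack left end",np.percentile(p,[1,99],axis=0).round(1))
E
```

```text
beaker 654 [490.7  74. ] 91.9 [462.8  45.2  80. ] [518.7 100.8  91.9]
pepper 2036 [480.6 -20.7] 146.0 [456.1 -37.2 118. ] [504.7   8.9 146. ]
rack left end [[610.6 -50.4  14.4]
 [698.5  84.6  19. ]]
```

```bash
python3 -m handwheel '1 -0.0015 0.002 0.03 0 0 0;1 0 0 0.035 0 0 0;1 0 0 0.035 0 0 0;1 0 0 0.035 0 0 0;1 0 0 0.03 0 0 0;1 0 0 0.02 0 0 0;1 0 0 0 0 0 0'
python3 -m handwheel '-1 0 0 0 0 0 0;-1 0 0 0 0 0 0;-1 0 0 0 0 0 0;-1 0 0 0 0 0 0;-1 0 0 0 0 0 0;-1 0 0 0 0 0 0;-1 0 0 0 0 0 0;-1 0 0 0 0 0 0' 35
```

```text
t: 4.15
tcp_pos: [487.2, 73.9, 43.0]
ee_rot: [-2.217, -2.218, 0.009]
force: [-0.6, -0.2, -0.4]
grip_width: 85.2
finger_force: 0.0
t: 4.95
tcp_pos: [492.0, 74.0, 48.2]
ee_rot: [2.22, 2.22, 0.003]
force: [-1.6, -1.2, 6.8]
grip_width: 54.8
finger_force: 36.9
```

```bash
python3 -m handwheel '-1 0 0 -0.015 0 0 0;-1 0 0 -0.03 0 0 0;-1 0 0 -0.04 0 0 0;-1 0 0.02 -0.02 0 0 0;-1 0 0.035 0 0 0 0;-1 0 0.035 0 0 0 0;-1 -0.01 0.03 0 0 0 0;-1 -0.03 0.02 0 0 0 0'
python3 -m handwheel '-1 -0.038 0.004 0 0 0 0;-1 -0.038 0.004 0 0 0 0;-1 -0.038 0.004 0 0 0 0;-1 -0.038 0.004 0 0 0 0;-1 -0.038 0.004 0 0 0 0;-1 -0.038 0.002 0 0 0 0;-1 -0.03 0 0 0 0 0;-1 -0.01 0 0 0 0 0'
python3 -m handwheel '-1 0 0 0 0 0 0;-1 0 0 0 0 0 0;-1 0 0 0 0 0 0'
```

```text
t: 5.75
tcp_pos: [632.6, 35.6, 151.7]
ee_rot: [2.217, 2.224, 0.004]
force: [-0.5, -0.2, -1.5]
grip_width: 55.2
finger_force: 37.6
t: 6.55
tcp_pos: [652.2, -237.5, 151.3]
ee_rot: [2.224, 2.217, -0.001]
force: [0.0, -0.3, -0.7]
grip_width: 55.1
finger_force: 37.6
t: 6.85
tcp_pos: [652.5, -232.1, 151.1]
ee_rot: [-2.219, -2.223, -0.001]
force: [-0.1, 0.1, -1.7]
grip_width: 55.3
finger_force: 37.6
```

```bash
python3 -m handwheel '-1 -0.002 0.0015 0.02 0 0 0;-1 0 0 0.03 0 0 0;-1 0 0 0.025 0 0 0;-1 0 0 0.012 0 0 0;-1 0 0 0.006 0 0 0;-1 0 0 0 0 0 0;-1 0 0 0 0 0 0'
python3 -m handwheel '-1 0 0 0.002 0 0 0;-1 0 0 0 0 0 0'
```

```text
t: 7.55
tcp_pos: [655.2, -236.2, 59.9]
ee_rot: [2.219, 2.22, 0.001]
force: [0.4, -0.2, -1.2]
grip_width: 54.9
finger_force: 37.6
t: 7.75
tcp_pos: [654.8, -236.4, 57.5]
ee_rot: [2.22, 2.22, 0.001]
force: [0.5, -0.7, -0.1]
grip_width: 55.0
finger_force: 37.6
```

```bash
python3 - <<'E'
from h import *
print(r.state()["force"],r.state()["tcp_pos"])
for n in("scene","side"):
    p,d=r.capture(n); W=cloud(n,d,r.camera_params(n)); cv2.imwrite(f"pics/{n}2.png",p)
    m=(np.hypot(W[...,0]-654,W[...,1]+234)<35)&(W[...,2]>2)&(W[...,2]<60); q=W[m]; print(n,len(q),np.percentile(q,[2,98],axis=0).round(1))
p=cv2.imread("pics/side2.png")[130:350,100:350];cv2.imwrite("pics/crop2.png",cv2.resize(p,None,fx=2.5,fy=2.5))
E
```

```text
[ 0.4523524  -0.6877589  -0.13501045] [ 654.75253784 -236.37712522   57.5174607 ]
scene 459 [[ 625.2 -265.     8.6]
 [ 671.  -202.1   58.4]]
side 562 [[ 622.5 -261.8    8.6]
 [ 685.1 -204.5   58.1]]
```

View pics/crop2.png

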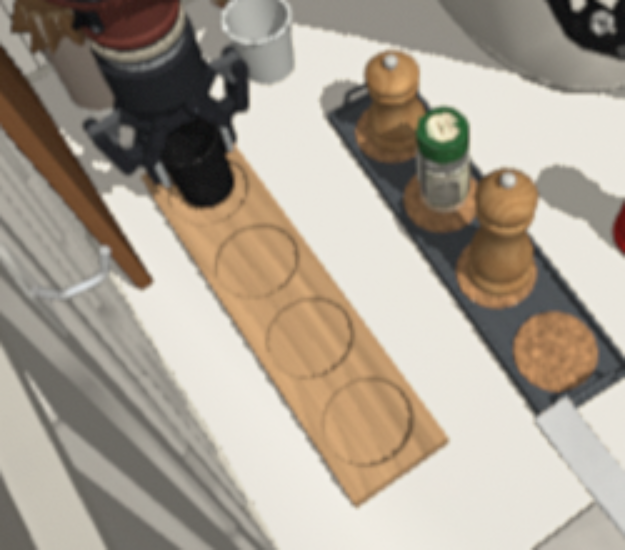

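The side crop shows the beaker held just above the rightmost recess (crop 203,185), and the other recesses are empty. I'll centre it slightly and lower it in small steps.

```bash
python3 -m handwheel '-1 0.002 -0.001 0.002 0 0 0;-1 0 0 0.002 0 0 0;-1 0 0 0 0 0 0'
python3 -m handwheel '-1 0 0 0.0015 0 0 0;-1 0 0 0 0 0 0'
python3 -m handwheel '-1 0 0 0.0015 0 0 0;-1 0 0 0 0 0 0'
```

```text
t: 8.15
tcp_pos: [652.5, -233.7, 51.7]
ee_rot: [-2.221, -2.221, 0.001]
force: [0.1, -0.7, 0.2]
grip_width: 55.2
finger_force: 37.6
t: 8.35
tcp_pos: [652.9, -234.0, 50.5]
ee_rot: [-2.221, -2.221, 0.0]
force: [-0.2, -0.1, -1.2]
grip_width: 55.2
finger_force: 37.6
t: 8.55
tcp_pos: [653.2, -234.2, 50.4]
ee_rot: [2.221, 2.221, -0.0]
force: [-2.0, 1.3, 3.9]
grip_width: 55.3
finger_force: 38.0
```

```bash
python3 -m handwheel '-0.1 0 0 0 0 0 0;0.3 0 0 0 0 0 0;1 0 0 0 0 0 0;1 0 0 0 0 0 0;1 0 0 0 0 0 0;1 0 0 0 0 0 0'
python3 -m handwheel '1 0 0 -0.02 0 0 0;1 0 0 -0.03 0 0 0;1 0 0 -0.04 0 0 0;1 0 0 -0.04 0 0 0;1 0 0 -0.04 0 0 0;1 0 0 -0.02 0 0 0;1 0 0 0 0 0 0'
```

```text
t: 9.15
tcp_pos: [652.9, -233.9, 48.9]
ee_rot: [-2.221, -2.221, 0.0]
force: [0.3, 1.3, -0.0]
grip_width: 85.5
finger_force: 0.0
t: 9.85
tcp_pos: [655.7, -235.2, 245.1]
ee_rot: [2.215, 2.215, 0.005]
force: [1.3, -0.3, 1.2]
grip_width: 85.6
finger_force: 0.0
```

```bash
python3 - <<'E'
from h import *
from scipy.optimize import least_squares
P=[]
for n in("scene","side"):
    p,d=r.capture(n); W=cloud(n,d,r.camera_params(n)).reshape(-1,3); W[d.ravel()==0]=1e6
    q=W[(np.hypot(W[:,0]-654,W[:,1]+234)<42)&(W[:,2]>25)&(W[:,2]<110)]; P.append(q[(q[:,2]<88)]); print(n,len(q),"top",np.percentile(q[:,2],99).round(1))
    for a,b in((25,50),(65,90)):
        z=q[(q[:,2]>a)&(q[:,2]<b)];f=least_squares(lambda c:np.hypot(z[:,0]-c[0],z[:,1]-c[1])-27.5,[654,-234],loss="soft_l1");print(a,f.x.round(1))
E
```

```text
scene 910 top 94.0
25 [ 651.4 -235.1]
65 [ 649.2 -235.7]
side 845 top 94.6
25 [ 650.8 -233.8]
65 [ 651.  -233.4]
```

```bash
python3 -m handwheel '1 0.015 -0.01 0 0 0 0;1 0.035 -0.028 0 0 0 0;1 0.037 -0.03 0 0 0 0;1 0.037 -0.03 0 0 0 0;1 0.037 -0.03 0 0 0 0;1 0.037 -0.03 0 0 0 0;1 0.02 -0.016 0 0 0 0;1 0 0 0 0 0 0'
python3 -m handwheel '1 0 0 0.02 0 0 0;1 0 0 0 0 0 0;1 0 0 0 0 0 0'
python3 - <<'E'
from h import *
from scipy.optimize import least_squares
s=r.state();c=r.camera_params("wrist");p,d=r.capture("wrist");cv2.imwrite("pics/w3.png",p);W=wcloud(d,c).reshape(-1,3);W=W[~np.isnan(W).any(1)]
for k,x,y,a,b,R in(("pepper",480,-17,118,146,24),("jar",475,-108,94,112,22.5)):
    q0=W[(np.hypot(W[:,0]-x,W[:,1]-y)<33)&(W[:,2]>a)&(W[:,2]<b)]
    if len(q0)>20:
        f=least_squares(lambda q:np.hypot(q0[:,0]-q[0],q0[:,1]-q[1])-R,[x,y],loss="soft_l1");print(k,len(q0),f.x.round(1))
print(s["tcp_pos"])
E
```

```text
t: 10.75
tcp_pos: [475.0, -13.3, 235.8]
ee_rot: [-2.214, -2.221, 0.005]
force: [0.6, -0.4, 0.3]
grip_width: 85.4
finger_force: 0.0
t: 11.05
tcp_pos: [478.2, -16.3, 217.5]
ee_rot: [-2.22, -2.219, 0.004]
force: [0.8, 0.5, 0.4]
grip_width: 85.2
finger_force: 0.0
pepper 3120 [480.6 -20.9]
jar 582 [ 476.9 -108.2]
[478.1817475  -16.34980851 217.49691836]
```

```bash
python3 -m handwheel '1 -0.0015 0.0015 0.02 0 0 0;1 0 0 0.03 0 0 0;1 0 0 0.03 0 0 0;1 0 0 0.02 0 0 0;1 0 0 0.01 0 0 0;1 0 0 0 0 0 0'
python3 -m handwheel '-1 0 0 0 0 0 0;-1 0 0 0 0 0 0;-1 0 0 0 0 0 0;-1 0 0 0 0 0 0;-1 0 0 0 0 0 0;-1 0 0 0 0 0 0;-1 0 0 0 0 0 0;-1 0 0 0 0 0 0' 40
```

```text
t: 11.7
tcp_pos: [479.8, -17.7, 108.2]
ee_rot: [-2.22, -2.219, 0.003]
force: [-0.2, -0.3, 0.4]
grip_width: 85.9
finger_force: 0.0
t: 12.5
tcp_pos: [481.8, -17.9, 111.2]
ee_rot: [2.219, 2.22, 0.002]
force: [-2.0, -0.1, 5.6]
grip_width: 46.1
finger_force: 40.9
```

```bash
python3 -m handwheel '-1 0 0 -0.015 0 0 0;-1 0 0 -0.03 0 0 0;-1 0 0 -0.03 0 0 0;-1 0 0.015 -0.02 0 0 0;-1 0 0.03 0 0 0 0;-1 -0.01 0.03 0 0 0 0;-1 -0.02 0.03 0 0 0 0;-1 -0.03 0.025 0 0 0 0'
python3 -m handwheel '-1 -0.03 0.02 0 0 0 0;-1 -0.025 0.015 0 0 0 0;-1 -0.011 0.006 0 0 0 0;-1 0 0 0 0 0 0;-1 0 0 0 0 0 0;-1 0 0 0 0 0 0'
```

```text
t: 13.3
tcp_pos: [611.5, -76.6, 203.7]
ee_rot: [-2.218, -2.223, -0.001]
force: [1.2, 0.1, -2.0]
grip_width: 46.3
finger_force: 42.0
t: 13.9
tcp_pos: [650.6, -141.9, 204.0]
ee_rot: [-2.219, -2.222, 0.0]
force: [0.1, 0.5, -2.7]
grip_width: 46.1
finger_force: 42.1
```

```bash
cat >> h.py <<'E'
def slices(x,y,zs,R,rad=38):
    from scipy.optimize import least_squares
    for n in("scene","side"):
        p,d=r.capture(n); W=cloud(n,d,r.camera_params(n)).reshape(-1,3); W[d.ravel()==0]=1e6
        for (a,b),rr in zip(zs,R):
            q=W[(np.hypot(W[:,0]-x,W[:,1]-y)<rad)&(W[:,2]>a)&(W[:,2]<b)]
            if len(q)<15: print(n,a,"few");continue
            f=least_squares(lambda c:np.hypot(q[:,0]-c[0],q[:,1]-c[1])-rr,[x,y],loss="soft_l1");print(n,(a,b),len(q),f.x.round(1),"rms",(f.fun**2).mean()**.5)
    return p
E
python3 - <<'E'
from h import *
s=r.state();print(s["tcp_pos"])
p=slices(s["tcp_pos"][0],s["tcp_pos"][1],[(103,120),(130,160)],[28,21])
cv2.imwrite("pics/crop4.png",cv2.resize(p[80:300,100:350],None,fx=2,fy=2))
E
```

```text
[ 650.61445631 -141.89298629  203.99932098]
scene (103, 120) 195 [ 649.6 -139.6] rms 1.7196634503280261
scene (130, 160) 316 [ 645.7 -142. ] rms 2.5281987823392047
side (103, 120) 186 [ 650.6 -138.5] rms 1.5192961468388513
side (130, 160) 323 [ 651.5 -134.9] rms 2.405543936426707
```

View pics/crop4.png

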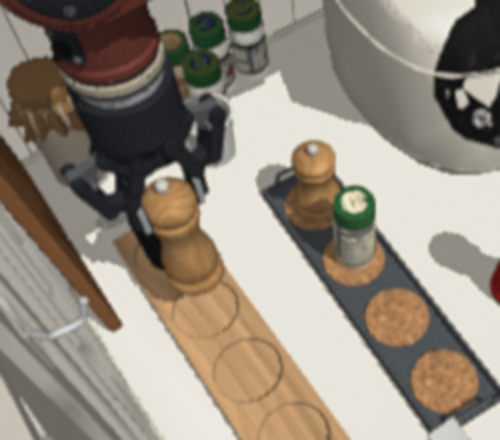

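The pepper mill hangs nearly upright; in the crop its foot at (185,280) is above the third recess at (200,305). I'll centre it and lower it.

```bash
python3 -m handwheel '-1 -0.004 0.0035 0.02 0 0 0;-1 0 0 0.03 0 0 0;-1 0 0 0.02 0 0 0;-1 0 0 0.012 0 0 0;-1 0 0 0.003 0 0 0;-1 0 0 0 0 0 0;-1 0 0 0 0 0 0'
python3 -m handwheel '-1 0 0 0.002 0 0 0;-1 0 0 0 0 0 0'
python3 -m handwheel '-1 0 0 0.001 0 0 0;-1 0 0 0 0 0 0'
```

```text
t: 14.7
tcp_pos: [656.2, -147.7, 121.1]
ee_rot: [2.219, 2.22, 0.002]
force: [0.5, -0.3, -1.1]
grip_width: 46.1
finger_force: 42.0
t: 14.9
tcp_pos: [655.6, -147.7, 118.3]
ee_rot: [2.22, 2.22, 0.001]
force: [0.5, 0.1, -2.0]
grip_width: 46.3
finger_force: 42.0
t: 15.1
tcp_pos: [655.0, -147.5, 116.4]
ee_rot: [2.221, 2.221, 0.0]
force: [-0.5, 0.1, -2.5]
grip_width: 45.8
finger_force: 42.1
```

```bash
python3 -m handwheel '-1 0.002 0 0.001 0 0 0;-1 0 0 0.001 0 0 0;-1 0 0 0 0 0 0'
python3 -m handwheel '-1 0 0 0.001 0 0 0;-1 0 0 0 0 0 0'
python3 -c "
from h import *
slices(654,-144,[(20,32)],[28.5])"
```

```text
t: 15.4
tcp_pos: [654.8, -145.3, 114.0]
ee_rot: [-2.221, -2.221, 0.0]
force: [0.6, -0.9, -2.3]
grip_width: 45.8
finger_force: 42.1
t: 15.6
tcp_pos: [655.1, -145.6, 113.5]
ee_rot: [2.221, 2.221, 0.0]
force: [-1.2, -0.4, -1.6]
grip_width: 46.3
finger_force: 42.1
scene (20, 32) 126 [ 655.5 -142.4] rms 2.1747378792285983
side (20, 32) 127 [ 654.5 -144. ] rms 2.284214705292424
```

```bash
python3 -m handwheel '-1 0 0 0.001 0 0 0;-1 0 0 0 0 0 0'
python3 -m handwheel '-1 0 0 0.001 0 0 0;-1 0 0 0 0 0 0'
```

```text
t: 15.9
tcp_pos: [655.3, -145.8, 113.3]
ee_rot: [2.221, 2.221, -0.0]
force: [-1.8, 0.7, 3.1]
grip_width: 46.0
finger_force: 42.5
t: 16.1
tcp_pos: [655.4, -146.1, 113.3]
ee_rot: [2.22, 2.221, -0.001]
force: [-2.9, -0.5, 6.0]
grip_width: 45.9
finger_force: 42.9
```

```bash
python3 -m handwheel '-0.2 0 0 0 0 0 0;0.2 0 0 0 0 0 0;1 0 0 0 0 0 0;1 0 0 0 0 0 0;1 0 0 0 0 0 0;1 0 0 0 0 0 0'
python3 -m handwheel '1 0 0 -0.02 0 0 0;1 0 0 -0.03 0 0 0;1 0 0 -0.035 0 0 0;1 0 0 -0.035 0 0 0;1 0 0 -0.01 0 0 0;1 0 0 0 0 0 0'
python3 -c "
from h import *
slices(654,-144,[(20,32),(120,148),(150,175)],[28.5,22.5,7])"
```

```text
t: 16.7
tcp_pos: [655.0, -145.4, 111.0]
ee_rot: [-2.221, -2.221, 0.0]
force: [-0.1, 0.0, 0.4]
grip_width: 85.5
finger_force: 0.0
t: 17.3
tcp_pos: [656.5, -146.0, 244.1]
ee_rot: [2.218, 2.218, 0.004]
force: [0.6, 0.3, -0.2]
grip_width: 85.3
finger_force: 0.0
scene (20, 32) 121 [ 656.3 -142.5] rms 1.7216754852928657
scene (120, 148) 318 [ 652.8 -144.9] rms 4.952242482893148
scene (150, 175) 28 [ 654.7 -147.8] rms 2.3095974214891957
side (20, 32) 120 [ 654.8 -144.2] rms 1.6952879319062528
side (120, 148) 396 [ 652.7 -143.2] rms 5.177232342201505
side (150, 175) 39 [ 651.6 -145.8] rms 2.4021742289645016
```

```bash
python3 -m handwheel '1 0.004 -0.015 0 0 0 0;1 0.007 -0.03 0 0 0 0;1 0.007 -0.035 0 0 0 0;1 0.007 -0.035 0 0 0 0;1 0.007 -0.035 0 0 0 0;1 0.006 -0.03 0.01 0 0 0;1 0 0 0.02 0 0 0;1 0 0 0 0 0 0'
python3 -m handwheel '1 0 0 0 0 0 0;1 0 0 0 0 0 0'
python3 - <<'E'
from h import *
from scipy.optimize import least_squares
s=r.state();c=r.camera_params("wrist");p,d=r.capture("wrist");W=wcloud(d,c).reshape(-1,3);W=W[~np.isnan(W).any(1)]
for k,x,y,a,b,R in(("jar",475,-108,98,112,22.5),("salt",471,-193,92,106,24.5)):
    q0=W[(np.hypot(W[:,0]-x,W[:,1]-y)<33)&(W[:,2]>a)&(W[:,2]<b)]
    if len(q0)>20:
        f=least_squares(lambda q:np.hypot(q0[:,0]-q[0],q0[:,1]-q[1])-R,[x,y],loss="soft_l1");print(k,len(q0),f.x.round(1))
print(s["tcp_pos"])
E
```

```text
t: 18.2
tcp_pos: [470.7, -105.9, 206.0]
ee_rot: [-2.215, -2.215, 0.007]
force: [-1.3, 0.4, 0.0]
grip_width: 85.4
finger_force: 0.0
t: 18.4
tcp_pos: [475.6, -107.7, 211.3]
ee_rot: [-2.221, -2.221, 0.0]
force: [-0.1, -0.7, -0.1]
grip_width: 85.6
finger_force: 0.0
jar 487 [ 476.6 -108.3]
salt 1732 [ 473.1 -196.3]
[ 475.56163999 -107.66868111  211.29912805]
```

```bash
python3 -m handwheel '1 -0.0005 0.001 0.02 0 0 0;1 0 0 0.035 0 0 0;1 0 0 0.035 0 0 0;1 0 0 0.03 0 0 0;1 0 0 0.014 0 0 0;1 0 0 0 0 0 0;1 0 0 0 0 0 0'
python3 -m handwheel '-1 0 0 0 0 0 0;-1 0 0 0 0 0 0;-1 0 0 0 0 0 0;-1 0 0 0 0 0 0;-1 0 0 0 0 0 0;-1 0 0 0 0 0 0;-1 0 0 0 0 0 0;-1 0 0 0 0 0 0' 35
```

```text
t: 19.15
tcp_pos: [477.3, -108.5, 78.5]
ee_rot: [2.22, 2.22, 0.001]
force: [0.6, 0.6, 0.7]
grip_width: 85.8
finger_force: 0.0
t: 19.95
tcp_pos: [476.9, -108.5, 78.8]
ee_rot: [2.22, 2.22, 0.001]
force: [-1.9, -0.3, 5.5]
grip_width: 44.3
finger_force: 35.4
```

```bash
python3 -m handwheel '-1 0 0 -0.015 0 0 0;-1 0 0 -0.03 0 0 0;-1 0 0 -0.03 0 0 0;-1 0.004 0.015 -0.02 0 0 0;-1 0.01 0.03 0 0 0 0;-1 0.01 0.035 0 0 0 0;-1 0.01 0.035 0 0 0 0;-1 0.01 0.03 0 0 0 0'
python3 -m handwheel '-1 0.007 0.022 0 0 0 0;-1 0.003 0.01 0 0 0 0;-1 0 0 0 0 0 0;-1 0 0 0 0 0 0;-1 0 0 0 0 0 0'
python3 -c "
from h import *
s=r.state();print(s['tcp_pos'])
p=slices(s['tcp_pos'][0],s['tcp_pos'][1],[(102,130),(135,165)],[23,23])
cv2.imwrite('pics/crop5.png',cv2.resize(p[100:320,100:350],None,fx=2,fy=2))"
```

```text
t: 20.75
tcp_pos: [622.4, -63.5, 172.1]
ee_rot: [2.221, 2.221, 0.0]
force: [-0.9, -0.1, -0.8]
grip_width: 44.0
finger_force: 36.1
t: 21.25
tcp_pos: [651.7, -54.4, 172.0]
ee_rot: [-2.221, -2.22, 0.002]
force: [-0.2, -0.9, -0.9]
grip_width: 44.2
finger_force: 36.1
[651.74014223 -54.39442361 172.03588853]
scene (102, 130) 181 [649.7 -54.7] rms 1.2359157822563467
scene (135, 165) 243 [649.7 -55.2] rms 1.1134893252024713
side (102, 130) 117 [650.9 -52.7] rms 0.7215479767695512
side (135, 165) 187 [651.4 -52.3] rms 0.5659266882674895
```

View pics/crop5.png

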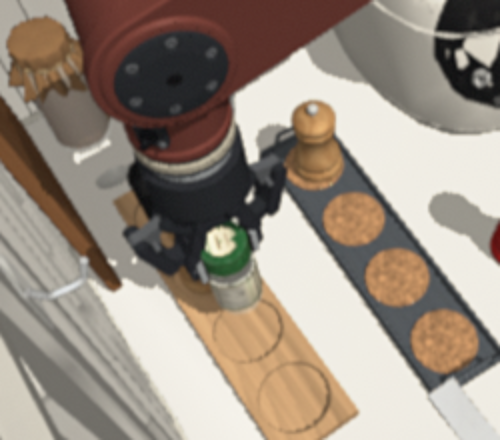

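The jar hangs upright at crop (235,270) over the second recess from the left, and only the salt mill is left on the tray. I'll lower the jar.

```bash
python3 -m handwheel '-1 -0.0005 0.003 0.02 0 0 0;-1 0 0 0.03 0 0 0;-1 0 0 0.02 0 0 0;-1 0 0 0.012 0 0 0;-1 0 0 0.004 0 0 0;-1 0 0 0 0 0 0;-1 0 0 0 0 0 0'
python3 -m handwheel '-1 0 0 0.0015 0 0 0;-1 0 0 0 0 0 0'
python3 -m handwheel '-1 0 0 0.001 0 0 0;-1 0 0 0 0 0 0'
```

```text
t: 22.05
tcp_pos: [657.1, -54.8, 87.8]
ee_rot: [2.22, 2.22, 0.002]
force: [0.2, -0.5, -1.0]
grip_width: 44.4
finger_force: 36.1
t: 22.25
tcp_pos: [656.7, -54.6, 85.9]
ee_rot: [2.22, 2.22, 0.002]
force: [-0.3, -0.3, -0.5]
grip_width: 44.0
finger_force: 36.1
t: 22.45
tcp_pos: [656.1, -54.5, 83.9]
ee_rot: [2.221, 2.221, 0.0]
force: [-0.5, -1.2, -0.6]
grip_width: 44.1
finger_force: 36.1
```

```bash
python3 -m handwheel '-1 0 -0.001 0.001 0 0 0;-1 0 0 0 0 0 0'
python3 -m handwheel '-1 0 0 0.001 0 0 0;-1 0 0 0 0 0 0'
python3 -m handwheel '-1 0 0 0.001 0 0 0;-1 0 0 0 0 0 0'
```

```text
t: 22.65
tcp_pos: [654.7, -54.5, 82.5]
ee_rot: [-2.221, -2.221, 0.001]
force: [-0.7, -0.0, -1.4]
grip_width: 44.3
finger_force: 36.1
t: 22.85
tcp_pos: [654.8, -54.5, 81.6]
ee_rot: [-2.221, -2.221, 0.0]
force: [-0.1, -0.2, 0.1]
grip_width: 44.5
finger_force: 36.1
t: 23.05
tcp_pos: [655.2, -54.5, 80.9]
ee_rot: [2.221, 2.221, 0.0]
force: [-1.0, -0.0, -0.2]
grip_width: 44.0
finger_force: 36.1
```

```bash
python3 -m handwheel '-1 0 0 0.001 0 0 0;-1 0 0 0 0 0 0'
python3 -m handwheel '-1 0 0 0.0005 0 0 0;-1 0 0 0 0 0 0'
```

```text
t: 23.25
tcp_pos: [655.3, -54.6, 80.9]
ee_rot: [2.221, 2.221, -0.0]
force: [-1.7, -0.2, 5.4]
grip_width: 44.8
finger_force: 36.6
t: 23.45
tcp_pos: [655.3, -54.6, 80.9]
ee_rot: [2.221, 2.221, -0.0]
force: [-3.2, 0.7, 7.6]
grip_width: 44.5
finger_force: 36.8
```

```bash
python3 -m handwheel '-0.2 0 0 0 0 0 0;0.2 0 0 0 0 0 0;1 0 0 0 0 0 0;1 0 0 0 0 0 0;1 0 0 0 0 0 0;1 0 0 0 0 0 0'
python3 -m handwheel '1 0 0 -0.02 0 0 0;1 0 0 -0.035 0 0 0;1 0 0 -0.04 0 0 0;1 0 0 -0.04 0 0 0;1 0 -0.01 -0.03 0 0 0;1 -0.015 -0.02 0 0 0 0;1 0 0 0 0 0 0'
python3 -c "
from h import *
print(r.state()['joint_pos'].round(3))
slices(655,-54,[(25,60),(98,113)],[23,22.5])"
```

```text
t: 24.05
tcp_pos: [654.9, -54.5, 79.0]
ee_rot: [-2.221, -2.221, 0.0]
force: [-0.6, -0.4, 0.4]
grip_width: 85.6
finger_force: 0.0
t: 24.75
tcp_pos: [624.4, -70.7, 246.3]
ee_rot: [2.221, 2.218, 0.001]
force: [-0.2, -1.0, -1.8]
grip_width: 85.4
finger_force: 0.0
[-2.240e-01  2.110e-01  1.592e+00 -1.000e-03  1.336e+00 -2.220e-01]
scene (25, 60) 213 [652.5 -55.3] rms 1.0364166236006707
scene (98, 113) 109 [653.5 -54.9] rms 1.238391270582947
side (25, 60) 153 [654.4 -52.5] rms 0.5201026289007809
side (98, 113) 88 [654.4 -53.2] rms 0.5595531421294653
```

```bash
python3 -m handwheel '1 -0.013 -0.015 0 0 0 0;1 -0.025 -0.03 0 0 0 0;1 -0.025 -0.033 0 0 0 0;1 -0.025 -0.033 0 0 0 0;1 -0.025 -0.03 0.01 0 0 0;1 -0.01 -0.012 0.01 0 0 0;1 0 0 0 0 0 0;1 0 0 0 0 0 0'
python3 - <<'E'
from h import *
from scipy.optimize import least_squares
s=r.state();c=r.camera_params("wrist");p,d=r.capture("wrist");cv2.imwrite("pics/w6.png",p);W=wcloud(d,c).reshape(-1,3);W=W[~np.isnan(W).any(1)]
x,y=471,-194
for a,b,R in((90,106,24.5),(112,122,7)):
    q0=W[(np.hypot(W[:,0]-x,W[:,1]-y)<33)&(W[:,2]>a)&(W[:,2]<b)]
    if len(q0)>15:
        f=least_squares(lambda q:np.hypot(q0[:,0]-q[0],q0[:,1]-q[1])-R,[x,y],loss="soft_l1");print(a,len(q0),f.x.round(1),q0.mean(0).round(1))
print(s["tcp_pos"],s["joint_pos"].round(3))
for n in("scene","side"):
    p,d=r.capture(n);W=cloud(n,d,r.camera_params(n));W[d==0]=1e6
    q=W[(W[...,0]>100)&(W[...,0]<380)&(W[...,1]<-40)&(W[...,1]>-400)&(W[...,2]>295)&(W[...,2]<900)]
    for x0 in range(100,380,40):
        z=q[(q[:,0]>=x0)&(q[:,0]<x0+40)]
        if len(z): print(n,x0,len(z),np.percentile(z[:,2],[0.5,50,99]).round(0))
cv2.imwrite("pics/side6.png",p)
E
```

```text
t: 25.65
tcp_pos: [472.5, -191.9, 223.6]
ee_rot: [-2.221, -2.22, -0.001]
force: [-0.1, 1.1, 0.4]
grip_width: 85.0
finger_force: 0.0
90 2225 [ 473.1 -195.8] [ 473.2 -189.6  102.7]
112 168 [ 473.8 -196.5] [ 473.2 -191.1  116. ]
[ 472.49813553 -191.92731637  223.55948787] [-5.240e-01 -2.300e-02  1.888e+00  1.000e-03  1.277e+00 -5.240e-01]
scene 260 7 [549. 550. 557.]
scene 300 1181 [527. 544. 556.]
scene 340 1176 [513. 534. 550.]
```

View pics/side6.png

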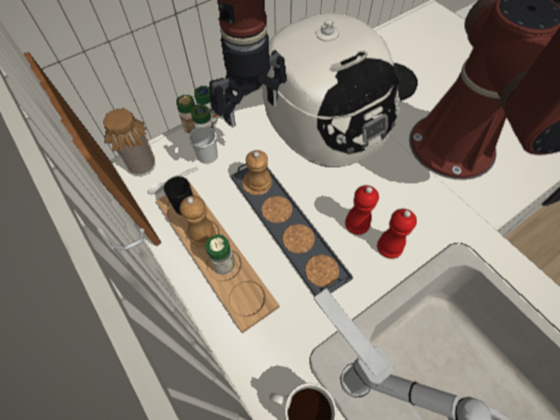

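The side view shows the beaker, pepper mill and jar standing in the rack and the salt mill alone on its tray place at (257,172), with the gripper above it. The forearm has to pass over the cooker, so I'll lower part way and check clearance.

```bash
python3 -m handwheel '1 -0.001 0 0.02 0 0 0;1 0 0 0.03 0 0 0;1 0 0 0.025 0 0 0;1 0 0 0.01 0 0 0;1 0 0 0 0 0 0'
python3 - <<'E'
from h import *
p,d=r.capture("scene");W=cloud("scene",d,r.camera_params("scene"));W[d==0]=1e6
m=(W[...,0]>200)&(W[...,0]<420)&(W[...,1]<-40)&(W[...,1]>-400)&(W[...,2]>295)&(W[...,2]<900)
v,u=np.where(m);print(v.min(),v.max(),W[m][:,2].min(), r.state()["joint_pos"].round(3))
cv2.imwrite("pics/scene7.png",p)
E
```

```text
t: 26.3
tcp_pos: [471.5, -192.3, 137.8]
ee_rot: [-2.218, -2.22, 0.001]
force: [0.7, -0.2, -0.1]
grip_width: 85.2
finger_force: 0.0
0 101 412.27997879605874 [-0.526  0.075  1.958  0.     1.109 -0.527]
```

View pics/scene7.png

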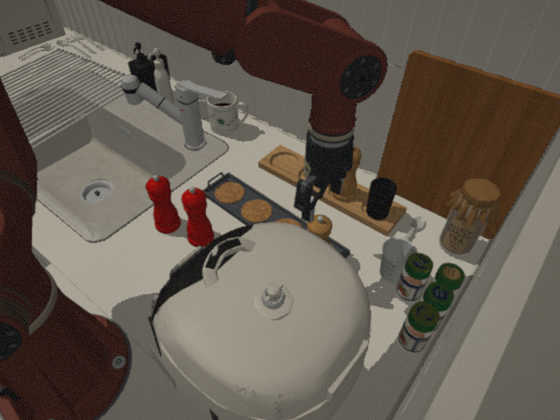

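The scene view shows the forearm well above the cooker (underside about 412 mm against a 277 mm top) and the gripper over the salt mill at (319,228). I'll go down and grip.

```bash
python3 -m handwheel '1 0 0 0.02 0 0 0;1 0 0 0.025 0 0 0;1 0 0 0.015 0 0 0;1 0 0 0.006 0 0 0;1 0 0 0 0 0 0;1 0 0 0 0 0 0'
python3 -m handwheel '-1 0 0 0 0 0 0;-1 0 0 0 0 0 0;-1 0 0 0 0 0 0;-1 0 0 0 0 0 0;-1 0 0 0 0 0 0;-1 0 0 0 0 0 0;-1 0 0 0 0 0 0;-1 0 0 0 0 0 0' 40
```

```text
t: 26.95
tcp_pos: [473.4, -194.2, 74.9]
ee_rot: [2.219, 2.22, 0.001]
force: [-0.2, -0.2, 0.2]
grip_width: 85.2
finger_force: 0.0
t: 27.75
tcp_pos: [472.5, -193.9, 74.5]
ee_rot: [2.221, 2.221, 0.0]
force: [-1.8, -0.0, 5.5]
grip_width: 47.1
finger_force: 40.6
```

```bash
python3 -m handwheel '-1 0 0 -0.015 0 0 0;-1 0 0 -0.03 0 0 0;-1 0 0 -0.03 0 0 0;-1 0.015 0 -0.025 0 0 0;-1 0.03 0 0 0 0 0;-1 0.035 0.005 0 0 0 0;-1 0.035 0.01 0 0 0 0;-1 0.035 0.015 0 0 0 0'
python3 -m handwheel '-1 0.03 0.025 0 0 0 0;-1 0.02 0.03 0 0 0 0;-1 0.015 0.035 0 0 0 0;-1 0.01 0.035 0 0 0 0;-1 0.005 0.02 0 0 0 0;-1 0 0.007 0 0 0 0;-1 0 0 0 0 0 0;-1 0 0 0 0 0 0'
python3 -c "
from h import *
s=r.state();print(s['tcp_pos'])
p=slices(s['tcp_pos'][0],s['tcp_pos'][1],[(110,127)],[28.5])
cv2.imwrite('pics/crop8.png',cv2.resize(p[100:340,100:350],None,fx=2,fy=2))"
```

```text
t: 28.55
tcp_pos: [501.1, -42.1, 172.7]
ee_rot: [-2.222, -2.22, 0.001]
force: [0.1, -1.0, -2.1]
grip_width: 47.0
finger_force: 41.5
t: 29.35
tcp_pos: [652.6, 36.1, 172.4]
ee_rot: [-2.221, -2.22, 0.003]
force: [0.1, -0.7, -2.4]
grip_width: 46.8
finger_force: 41.6
[652.59941451  36.1100795  172.44479339]
scene (110, 127) 163 [651.3  38.5] rms 1.7349735244178293
side (110, 127) 159 [651.3  38.2] rms 1.133546277108749
```

View pics/crop8.png

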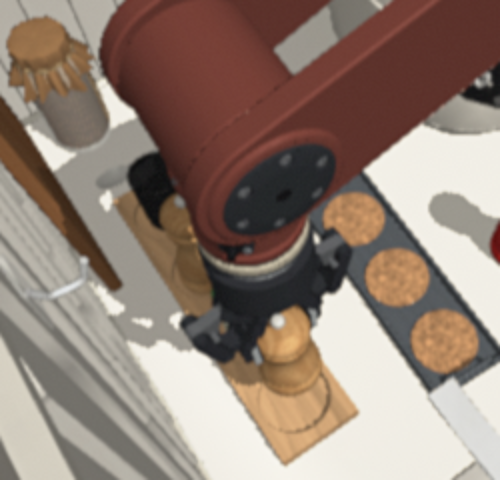

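The salt mill hangs upright at crop (290,355), just over the leftmost recess (295,400). I'll centre it and lower it.

```bash
python3 -m handwheel '-1 -0.002 0.0015 0.02 0 0 0;-1 0 0 0.03 0 0 0;-1 0 0 0.025 0 0 0;-1 0 0 0.012 0 0 0;-1 0 0 0.004 0 0 0;-1 0 0 0 0 0 0;-1 0 0 0 0 0 0;-1 0 0 0 0 0 0'
python3 -m handwheel '-1 0 0 0.001 0 0 0;-1 0 0 0 0 0 0'
python3 -m handwheel '-1 0 0 0.001 0 0 0;-1 0 0 0 0 0 0'
```

```text
t: 30.25
tcp_pos: [657.0, 34.4, 84.3]
ee_rot: [2.22, 2.22, 0.004]
force: [0.4, 0.3, -2.0]
grip_width: 46.9
finger_force: 41.6
t: 30.45
tcp_pos: [655.9, 34.5, 81.9]
ee_rot: [2.221, 2.221, 0.001]
force: [-0.2, -0.2, -2.1]
grip_width: 46.5
finger_force: 41.6
t: 30.65
tcp_pos: [655.4, 34.5, 80.2]
ee_rot: [-2.221, -2.221, 0.0]
force: [0.5, 0.6, -2.4]
grip_width: 46.9
finger_force: 41.6
```

```bash
python3 -m handwheel '-1 0 0 0.001 0 0 0;-1 0 0 0 0 0 0'
python3 -c "
from h import *
slices(654,36,[(22,34)],[28.5])"
```

```text
t: 30.85
tcp_pos: [655.3, 34.5, 79.1]
ee_rot: [-2.221, -2.221, 0.0]
force: [0.5, -0.1, -2.6]
grip_width: 46.8
finger_force: 41.6
scene (22, 34) 98 [654.6  37.3] rms 1.908562575229281
side (22, 34) 98 [654.2  36.2] rms 1.1188392359250128
```

```bash
python3 -m handwheel '-1 0 0 0.001 0 0 0;-1 0 0 0 0 0 0'
python3 -m handwheel '-1 0 0 0.001 0 0 0;-1 0 0 0 0 0 0'
python3 -m handwheel '-1 0 0 0.0005 0 0 0;-1 0 0 0 0 0 0'
```

```text
t: 31.15
tcp_pos: [655.4, 34.5, 78.1]
ee_rot: [-2.221, -2.221, 0.0]
force: [-1.0, 0.4, -1.5]
grip_width: 46.7
finger_force: 41.6
t: 31.35
tcp_pos: [655.4, 34.5, 77.1]
ee_rot: [-2.221, -2.221, 0.0]
force: [-0.5, -0.2, -2.1]
grip_width: 46.7
finger_force: 41.6
t: 31.55
tcp_pos: [655.5, 34.5, 76.8]
ee_rot: [2.221, 2.221, 0.0]
force: [1.7, -0.1, -0.9]
grip_width: 46.7
finger_force: 41.6
```

```bash
python3 -m handwheel '-1 0 0 0.0005 0 0 0;-1 0 0 0 0 0 0'
python3 -m handwheel '-1 0 0 0.0005 0 0 0;-1 0 0 0 0 0 0'
```

```text
t: 31.75
tcp_pos: [655.6, 34.5, 76.7]
ee_rot: [2.221, 2.221, 0.0]
force: [-1.1, 0.1, 0.4]
grip_width: 46.6
finger_force: 41.8
t: 31.95
tcp_pos: [655.7, 34.5, 76.7]
ee_rot: [2.221, 2.221, 0.0]
force: [-3.3, 0.2, 4.1]
grip_width: 46.2
finger_force: 42.3
```

Contact: the force rose by about 6 N. I'll release, retreat upward and check.

```bash
python3 -m handwheel '-0.2 0 0 0 0 0 0;0.2 0 0 0 0 0 0;1 0 0 0 0 0 0;1 0 0 0 0 0 0;1 0 0 0 0 0 0;1 0 0 0 0 0 0'
python3 -m handwheel '1 0 0 -0.02 0 0 0;1 0 0 -0.03 0 0 0;1 0 0 -0.04 0 0 0;1 0 0 -0.04 0 0 0;1 0 0 -0.04 0 0 0;1 0 -0.03 -0.01 0 0 0;1 0 -0.04 0 0 0 0;1 0 -0.04 0 0 0 0'
python3 -m handwheel '1 0 -0.04 0 0 0 0;1 0 -0.03 0 0 0 0;1 0 0 0 0 0 0;1 0 0 0 0 0 0'
python3 - <<'E'
from h import *
for x,y,t in((654,36,120),(655,-54,116),(654,-144,160),(651,-234,93)):
    print("expected top",t); p=slices(x,y,[(22,34),(t-25,t-8)],[28 if y!=-54 else 23,23 if y!=-234 else 28])
cv2.imwrite("pics/side9.png",cv2.resize(p[100:350,80:360],None,fx=2,fy=2))
E
```

```text
t: 32.55
tcp_pos: [655.5, 34.5, 75.6]
ee_rot: [-2.221, -2.221, -0.0]
force: [-0.2, 0.8, 0.7]
grip_width: 85.1
finger_force: 0.0
t: 33.35
tcp_pos: [545.0, 34.4, 256.8]
ee_rot: [2.22, 2.22, 0.002]
force: [-0.3, 0.8, 0.3]
grip_width: 85.4
finger_force: 0.0
t: 33.75
tcp_pos: [475.6, 34.5, 256.2]
ee_rot: [2.221, 2.22, 0.002]
force: [1.1, 0.2, 0.4]
grip_width: 85.4
finger_force: 0.0
expected top 120
scene (22, 34) 96 [655.2  37. ] rms 1.8686445403666576
scene (95, 112) 224 [656.1  37.2] rms 6.927637175716395
side (22, 34) 85 [654.7  36.6] rms 1.4523048356709043
side (95, 112) 526 [655.   36.4] rms 7.4369473163345114
expected top 116
scene (22, 34) 68 [652.9 -55.1] rms 1.0569365724424982
scene (91, 108) 101 [654.2 -54.4] rms 1.1802706421854676
side (22, 34) 45 [654.2 -52.5] rms 0.5519172596628876
side (91, 108) 77 [654.3 -53.7] rms 0.4948940532757781
expected top 160
scene (22, 34) 109 [ 656.3 -142.6] rms 1.5958403954284581
scene (135, 152) 254 [ 657.1 -142.6] rms 6.600645240486705
side (22, 34) 80 [ 655.2 -144.4] rms 1.2936524129673739
side (135, 152) 391 [ 652.2 -148.1] rms 6.979447534987743
expected top 93
scene (22, 34) 83 [ 652.4 -234.6] rms 1.1411792705730877
scene (68, 85) 286 [ 649.2 -235.6] rms 1.4458028421463243
side (22, 34) 45 [ 647.7 -230.6] rms 1.207317286644532
side (68, 85) 211 [ 650.9 -232.9] rms 1.2315651000360748
```

View pics/side9.png

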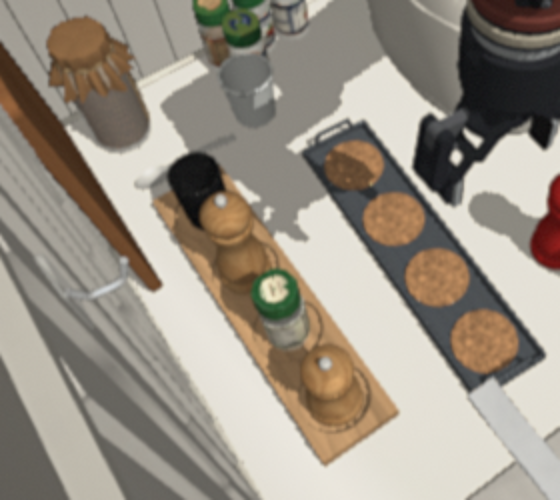

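The view shows all four standing in the rack: from left to right, salt mill (crop 332,385), jar (280,310), pepper mill (235,240) and beaker (197,190). The tray is empty and the gripper touches nothing.

```bash
python3 -c "
from station import r
print(r.job_done())"
```

```text
the job is handed in; nothing more can be done
None
```

The job is handed in at about 34 s of the 96 s allowed: from left to right the rack holds the salt mill, spice jar, pepper mill and beaker, each upright in its recess, with nothing tipped over and the gripper clear of everything.

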